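# Bring the orange-lidded button jar to the front and hold the carousel

### The arm

A 6-joint arm with a two-finger parallel gripper is mounted at the origin on the work surface. World frame = base frame: x ahead of the robot, y to its left, z up, the work surface at z = 0. Lengths are in m, angles in rad, forces in N, time in s.
With the tool pointing down it reaches from about 0.225 to 0.875 m from the base axis. Payload 3.4 kg.
Tool frame: the origin (TCP) lies at the very end of the fingers, on their centre line; the grasp point (between the pads) lies 19 mm behind it (grip_depth is the distance from the TCP to the grasp point, in m); x points along the fingers, z is the direction in which the jaws open and shut, and the axes are right-handed (so a half turn about x gives the same grasp; the last joint's range is limited). The gripper opens to 85 mm and grips with 20 to 120 N. Pads are 22 mm wide; open, the fingers measure 114 mm over their backs; the gripper's body (76 mm by 85 mm) begins 54 mm behind the grasp point. The pads swing forward as they close: fully open they stand 13 mm farther back than shut.
Start: joints at [1.081, 0.276, 1.505, -0, 1.361, -0.121], TCP at [0.207, 0.536, 0.231] pointing down, gripper open.
Joint ranges: [-2.89, 2.89], [-0.75, 2.08], [0.22, 2.7], [-1.18, 4.32], [0.11, 2.71], [-2.7, 2.7]. Speed limits (rad/s): [2.57, 2.57, 3.14, 3.14, 3.14, 3.14].

### API

Orientations are given as a unit quaternion [w, x, y, z].
In Python, from rig import get_state, get_image, sign_off, grip_depth gives the robot as it stands. The module is installed in compiled form; this text tells all that it offers.
- The arm moves only by the tool arm_command, never from a script. Its argument "series" is a list of rows, each an object with "dp": the shift along the tool's x, y, z scaled (see below), a list of three; "angular": the turn, a rotation vector about the tool's x, y, z scaled (see below), a list of three; "gripper": the finger opening in mm, from 0 to 85.4. A call has exactly 8 rows; each row shifts and turns the pose as measured when the row begins, along the tool's axes as they then stand; what a row does not reach is not made up. The controller multiplies each number of a shift by 0.12 m and each number of a turn by 90 degrees. A row lasts 1/8 s, in which the tool goes at most 62.5 mm and 10.7 degrees, less where a joint would pass 70% of its speed; a pose out of reach is approached as far as the arm can. A call with a number of a shift or a turn outside -1 to 1 is refused whole. A call with a gripper value outside its range is refused whole. The fingers move at their own pace and stop on an object; "grip_force" is the grip in N (left out, the last holds). Time passes only in rows, so rows that do not move let the fingers close, or fill a call up. It gives the time, the measured TCP pose, the force and the opening at its end, in the units of the state.
- get_state(): the state, without advancing time (a new reading comes with each control period).
- get_image(name): name is "side" or "top" or "wrist"; returns a dict with "image" (420x560x3 uint8, blue, green, red), "depth" (420x560 float32, m along the optical axis (not along the pixel's ray), 0 where there is no reading), "mtx" (3x3 intrinsics, pixels), "view" (4x4, takes a point from world to camera coordinates); the wrist camera has in their place "mount" (4x4, takes a point from camera to tool coordinates, whose origin is the TCP and whose axes are the tool frame's). Camera axes: x right, y up, looking along -z (the intrinsics and any distortion apply to the point x, -y, -z); pixel columns grow to the right and rows downward; lengths in m; the calibration is good to about 2 mm. A picture is of the moment at which its call begins: read the wrist's pose just before it.
- sign_off(): hands the job in, once; it reports no verdict.
The state is a dict: "clock": time; "qpos": joint angles; "qd": joint speeds; "effort": joint torques, N m; "position": TCP position; "ee_rot": TCP orientation; "contact_force": force on the tool from outside, world axes, zero at the start; "moment": the same for the moment, N m; "width": finger opening in m.
Only numpy, scipy, OpenCV 4.12 (cv2) and the standard library are available. Lean on these libraries where they do the work, as an engineer would, in place of code of your own. Each camera call takes 0.05 s, during which the arm holds its last target. There are 200 camera calls.

### The job

Turn the button carousel by its blue handle until the jar with the orange lid faces front, centred on the arrow of the yellow tongue, and finish still gripping the handle, so that the carousel is held still while a colleague takes buttons. Be gentle: squeeze the handle with no more than about 25 N. Leave all the jars standing in their rings without touching them, and do not disturb the other things on the desk.

Things in the scene. Friction and masses are not known exactly. Their poses are not given: they have to be found in the camera images.
- handle: The carousel's handle: an upright blue bar 60 mm long, 16 mm wide, 40 mm tall, fixed on a 26 mm thick aluminium post on the tray's axis; it turns with the tray. Origin: centre of the bar's underside, 137 mm above the desk (bar top at 177 mm), on the axis; x along the bar's length, z up. Jar lids reach only 89 mm above the desk, so the space around the bar is free
- tray_centre (a point): Centre of the round plywood tray's top (260 mm across), 24 mm above the desk, on its vertical axis. The tray turns either way, as far as needed, against a light friction of about 0.05 N m, and stays where it is left. This point's axes do not turn with the tray
- front (a point): The front place: where the middle of a jar's underside is when it faces front: 88 mm from the tray's axis towards the yellow tongue, 24 mm above the desk. The tongue, 60 mm wide with a black arrow, belongs to the fixed foot and sticks out 60 mm beyond the tray's edge. x points from the tongue to the tray's axis, z up
- jar_orange: Clear jar of buttons with an ORANGE lid: the jar wanted; 49 mm across, 65 mm tall, standing loose in one of the tray's five white cup rings (12 mm deep, 72 degrees apart, 88 mm from the tray's axis). Origin: centre of its underside, 24 mm above the desk; z up
- jar_white: Clear jar of buttons with a white lid; 49 mm across, 65 mm tall, standing loose in one of the tray's five white cup rings (12 mm deep, 72 degrees apart, 88 mm from the tray's axis). Origin: centre of its underside, 24 mm above the desk; z up
- jar_green: Clear jar of buttons with a green lid; 49 mm across, 65 mm tall, standing loose in one of the tray's five white cup rings (12 mm deep, 72 degrees apart, 88 mm from the tray's axis). Origin: centre of its underside, 24 mm above the desk; z up
- jar_black: Clear jar of buttons with a black lid; 49 mm across, 65 mm tall, standing loose in one of the tray's five white cup rings (12 mm deep, 72 degrees apart, 88 mm from the tray's axis). Origin: centre of its underside, 24 mm above the desk; z up
- jar_grey: Clear jar of buttons with a grey lid; 49 mm across, 65 mm tall, standing loose in one of the tray's five white cup rings (12 mm deep, 72 degrees apart, 88 mm from the tray's axis). Origin: centre of its underside, 24 mm above the desk; z up
- mug: Bystander: blue ceramic mug, 76 mm across, 90 mm tall; stands loose on the desk near the carousel. Origin: centre of its underside
- stapler: Bystander: red and black stapler, 140 x 34 x 54 mm; stands loose on the desk near the carousel. Origin: centre of its underside
- tape_roll: Bystander: brown roll of tape lying flat, 90 mm across, 48 mm tall; stands loose on the desk near the carousel. Origin: centre of its underside
- carton: Bystander: small cardboard box, 110 x 80 x 60 mm; stands loose on the desk near the carousel. Origin: centre of its underside
- tape_measure: Bystander: yellow tape measure, 65 x 60 x 34 mm; stands loose on the desk near the carousel. Origin: centre of its underside
Mind the look-alikes: they are no part of the job. What is shaped like the jar_green but purple is not meant.

How it is judged:
At the end, for the whole second after the job is handed in: The orange-lidded jar's axis is within 12 mm of the front place, the tray is still (under 0.1 rad/s), the fingers are gripping the handle (over 1 N, grasp point within 30 mm of its axis), and all five jars stand upright in their rings (horizontal distance between jar_orange and front below 0.012 m and angular speed of handle below 0.1 rad/s and contact force between the fingers and handle above 1 N and horizontal distance between the grasp point and handle below 0.03 m and angle between each of jar_orange, jar_white, jar_green, jar_black, jar_grey's own z axis and vertical below 0.2 rad and height (world z) of each of jar_orange, jar_white, jar_green, jar_black, jar_grey below 0.032 m); the arm keeps its last pose, push and grip.
It fails at once if the handle is squeezed or pushed hard (over 60 N, both fingers added: 30 N a finger) (contact force between the fingers and handle above 60 N).
It fails at once if a jar is lifted out of its ring or tipped over (height (world z) of any of jar_orange, jar_white, jar_green, jar_black, jar_grey above 0.036 m or angle between any of jar_orange, jar_white, jar_green, jar_black, jar_grey's own z axis and vertical above 0.35 rad).
It fails at once if the robot touches a jar (over 1 N) (contact force between any of the fingers, the arm and jar_orange above 1 N or contact force between any of the fingers, the arm and jar_white above 1 N or contact force between any of the fingers, the arm and jar_green above 1 N or contact force between any of the fingers, the arm and jar_black above 1 N or contact force between any of the fingers, the arm and jar_grey above 1 N).
It fails at once if a bystander is moved by more than 20 mm (distance of any of mug, stapler, tape_roll, carton, tape_measure from where it was at the start of the episode above 0.02 m).
It also fails if it takes over 72 s, if anything falls off the work surface, if the arm or the gripper's body presses on something with over 40 N, if the wrist force passes 120 N, or if a joint passes its speed limit or range.

## Working session

There is one attempt and no reset: what is moved stays moved. The work goes in short steps, Python scripts to look and compute and a tool call to move; the robot and the scene stay as the last step left them, time stands still between calls to the robot, and variables do not carry over. Pictures are saved under pics/ and viewed, about 8 in all and at most 12, crops included, and the job is handed in when it is done.

Besides the shell and the picture viewer there is one more tool, called after "Call:" by a JSON object that holds its "api" and its "payload", one argument or row to a line. arm_command: Moves the arm, as the interface text tells. Its arguments: {"type":"object","properties":{"series":{"type":"array","items":{"type":"object","properties":{"dp":{"type":"array","items":{"type":"number"}},"angular":{"type":"array","items":{"type":"number"}},"gripper":{"type":"number"}}}},"grip_force":{"type":"number"}},"required":["series"]}

```bash
mkdir -p pics; python3 - <<'E'
from rig import *
import cv2,numpy as np
s=get_state();print(s,grip_depth)
ims=[]
for n in("top","side"):
    d=get_image(n);np.savez(n+'.npz',**d);cv2.imwrite(f'pics/{n}0.png',d['image'])
    print(n,d['mtx'],d['view'],{k:v for k,v in d.items() if k not in('image','depth','mtx','view')})
E
```

```text
{'clock': 0.0, 'qpos': array([ 1.08102637e+00,  2.76587917e-01,  1.50614872e+00,  1.95669500e-05,
        1.36070285e+00, -1.21029408e-01]), 'qd': array([ 7.37245796e-05, -2.54295320e-05, -1.79980752e-04,  1.80166902e-03,
       -2.64066851e-03,  7.04968019e-04]), 'effort': array([-5.05984226e-04, -4.16773832e+01, -2.45800209e+01, -2.37939039e-04,
        1.10235866e-02, -3.31769215e-06]), 'position': array([0.20701307, 0.53586637, 0.23043754]), 'ee_rot': array([ 0.58260798, -0.40015634,  0.58377257,  0.3995653 ]), 'contact_force': array([-0.3225007 ,  0.77415563,  0.82775792]), 'moment': array([-0.02593619,  0.0074936 ,  0.03727189]), 'width': 0.08516388035096031} 0.0187
top [[481.41567974   0.         279.67961672]
 [  0.         481.41567974 213.48829765]
 [  0.           0.           1.        ]] [[-0.16411718 -0.9864183  -0.00666936  0.15184888]
 [ 0.9608404  -0.16138461  0.22525705 -0.58485753]
 [-0.22327401  0.03056036  0.97427654 -1.00312192]
 [ 0.          0.          0.          1.        ]] {}
side [[404.5015292    0.         276.93939451]
 [  0.         404.5015292  212.16697545]
 [  0.           0.           1.        ]] [[ 0.90279133 -0.42972371  0.01747435 -0.49054056]
 [ 0.25461577  0.5667753   0.78354104 -0.28725182]
 [-0.34661019 -0.70292481  0.62109426 -0.74138789]
 [ 0.          0.          0.          1.        ]] {}
```

View pics/top0.png

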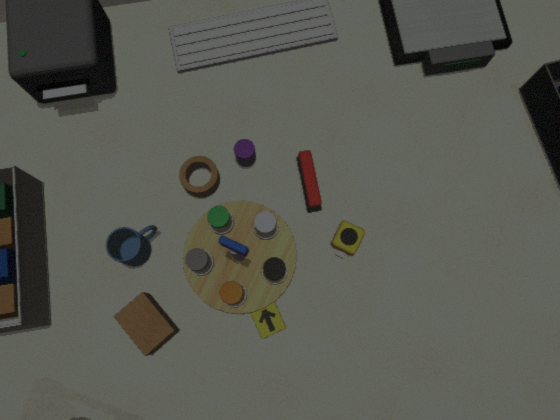

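View pics/side0.png

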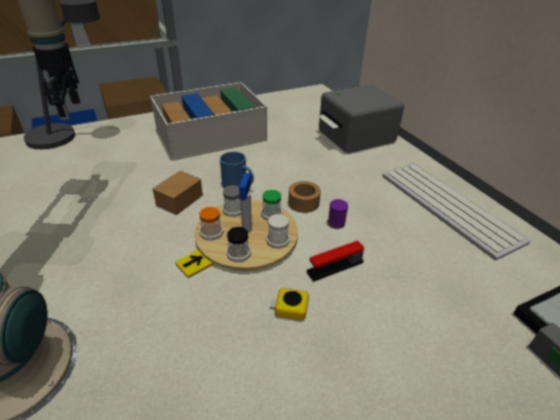

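The top view shows the tray at about (240,256), the handle at (233,246), the orange lid at (231,292) and the tongue at (268,318). The purple look-alike at (245,152) stands off the tray. In the side view the handle is at (245,185) and the orange lid at (210,216).

```bash
cat > h.py <<'E'
import cv2,numpy as np
def ray(d,uv,z):
    K,V=d['mtx'],d['view'];uv=np.atleast_2d(uv).astype(float)
    r=np.c_[(uv[:,0]-K[0,2])/K[0,0],-(uv[:,1]-K[1,2])/K[1,1],-np.ones(len(uv))]@V[:3,:3]
    c=-V[:3,:3].T@V[:3,3]
    return c+r*((z-c[2])/r[:,2])[:,None]
def blob(d,lo,hi,c,R):
    h=cv2.cvtColor(d['image'],cv2.COLOR_BGR2HSV);m=cv2.inRange(h,np.array(lo),np.array(hi))
    k=np.zeros_like(m);cv2.circle(k,c,R,255,-1);m&=k
    n,l,s,ce=cv2.connectedComponentsWithStats(m)
    i=1+np.argmax(s[1:,4]);v,u=np.nonzero(l==i);return np.c_[u,v],s[i]
def axis(P):
    c=P.mean(0);w,v=np.linalg.eigh(np.cov((P-c).T));return c,v[:,-1],np.sqrt(12*w)
E
python3 - <<'E'
from h import *
t=dict(np.load('top.npz'));hsv=cv2.cvtColor(t['image'],cv2.COLOR_BGR2HSV)
for n,p in dict(handle=(233,246),orange=(231,292),green=(219,216),white=(264,223),black=(274,268),grey=(199,259),tongue=(275,330),wood=(240,300)).items():print(n,hsv[p[1],p[0]])
def show(n,pts,z):
    P=ray(t,pts,z)[:,:2];c,a,L=axis(P);print(n,len(pts),'c',c.round(4),'ang',np.degrees(np.arctan2(a[1],a[0])).round(1),'size',L.round(3));return c
b=show('handle',blob(t,(105,120,40),(130,255,255),(233,246),25)[0],.177)
o=show('orange',blob(t,(5,190,60),(18,255,255),(231,292),16)[0],.089)
g=show('green',blob(t,(45,120,30),(85,255,255),(219,216),18)[0],.089)
tg=show('tongue',blob(t,(22,150,60),(35,255,255),(268,318),28)[0],.012)
# tray outline via depth: world z of pixels
K,V=t['mtx'],t['view'];D=t['depth'];v,u=np.nonzero(D>0);z=D[v,u]
X=(np.c_[(u-K[0,2])/K[0,0]*z,-(v-K[1,2])/K[1,1]*z,-z]-V[:3,3])@V[:3,:3]
near=np.hypot(*(X[:,:2]-o).T)<.3
for n,lo,hi in(('tray',.017,.03),('lids',.082,.095),('bar',.168,.186)):
    S=X[near&(X[:,2]>lo)&(X[:,2]<hi)]
    if n=='tray':
        S=S[np.hypot(*(S[:,:2]-b).T)<.16]; (c,r)=cv2.minEnclosingCircle(S[:,:2].astype('f4'));print(n,c,r,S[:,2].mean())
    else:
        m=np.zeros(D.shape,np.uint8);k=near&(X[:,2]>lo)&(X[:,2]<hi);m[v[k],u[k]]=255
        N,l,s,ce=cv2.connectedComponentsWithStats(m)
        for i in range(1,N):
            if s[i,4]>40:
                W=X[k&(l[v,u]==i)];a=axis(W[:,:2]);print(n,ce[i].round(),s[i,4],W.mean(0).round(4),np.degrees(np.arctan2(a[1][1],a[1][0])).round(1),a[2].round(3))
E
```

```text
handle [111 159  93]
orange [ 17 163  97]
green [ 64 130  86]
white [120   7 104]
black [20 22 35]
grey [15  8 65]
tongue [ 29 156  95]
wood [ 16 111  55]
handle 216 c [0.5304 0.1579] ang 55.3 size [0.015 0.057]
orange 1 c [0.4597 0.1956] ang nan size [nan nan]
green 338 c [0.613  0.1873] ang -173.8 size [0.039 0.04 ]
tongue 198 c [0.3821 0.0997] ang -169.5 size [0.024 0.065]
tray (0.5175009965896606, 0.1566564291715622) 0.14357386529445648 0.022892736975966263
lids [218. 216.] 386 [0.6137 0.1879 0.0876] 61.3 [0.042 0.043]
lids [265. 222.] 382 [0.5849 0.0892 0.0879] -177.8 [0.042 0.042]
lids [123. 244.] 253 [0.5865 0.3983 0.0881] 50.1 [0.083 0.092]
lids [196. 259.] 404 [0.5286 0.2461 0.0879] -156.3 [0.042 0.042]
lids [274. 268.] 408 [0.4816 0.0861 0.0878] -153.2 [0.042 0.042]
lids [231. 292.] 420 [0.447  0.183  0.0879] -142.5 [0.042 0.042]
bar [233. 244.] 253 [0.531  0.1583 0.1753] 55.6 [0.016 0.06 ]h.py:13: RuntimeWarning: Degrees of freedom <= 0 for slice
  c=P.mean(0);w,v=np.linalg.eigh(np.cov((P-c).T));return c,v[:,-1],np.sqrt(12*w)
  c *= np.true_divide(1, fact)
  c *= np.true_divide(1, fact)
```

```bash
cat >> h.py <<'E'
from scipy.spatial.transform import Rotation as Ro
def rel(s,pos,jaw_deg):
    """dp units (/.12) total in tool axes and turn (deg) about tool x (tool kept pointing down)"""
    R=Ro.from_quat(np.roll(s['ee_rot'],-1)).as_matrix()
    j=np.degrees(np.arctan2(R[1,2],R[0,2]));e=(jaw_deg-j+90)%180-90
    up=np.array([0,0,-1.]);tilt=R.T@np.cross(R[:,0],up)
    dp=R.T@(np.array(pos)-s['position'])
    print('pos',s['position'].round(4),'jaw',j.round(1),'q',s['qpos'].round(2),'dp m',dp.round(4),'units',(dp/.12).round(3),'world turn',e.round(1),'-> tool x turn units',(-e/90).round(4),'tilt units',(tilt/(np.pi/2)).round(4),'F',s['contact_force'].round(1),'M',s['moment'].round(2),'w',round(s['width'],4),'t',round(s['clock'],2))
    return R
E
python3 - <<'E'
from h import *
from rig import get_state
R=rel(get_state(),(.531,.1583,.231),145.6);print(R.round(3))
t=dict(np.load('top.npz'));c=np.array([.531,.1583])
pts,_=blob(t,(20,100,50),(38,255,255),(268,318),30)
hull=cv2.convexHull(pts.astype(np.int32))
m=np.zeros(t['depth'].shape,np.uint8);cv2.fillConvexPoly(m,hull,255);v,u=np.nonzero(m)
z=[]
for zz in(0.0,.01,.02):
    P=ray(t,np.c_[u,v],zz)[:,:2];d=P.mean(0)-c
    r=cv2.minAreaRect((P*1000).astype('f4'));H=ray(t,hull[:,0],zz)[:,:2]
    b=cv2.boxPoints(r)
    print(zz,'ang',np.degrees(np.arctan2(d[1],d[0]))%360,np.hypot(*d),r)
K,V=t['mtx'],t['view'];Z=t['depth'][v,u]
X=(np.c_[(u-K[0,2])/K[0,0]*Z,-(v-K[1,2])/K[1,1]*Z,-Z]-V[:3,3])@V[:3,:3];X=X[Z>0];print('z',np.percentile(X[:,2],[10,50,90]).round(4),X.mean(0))
E
```

```text
pos [0.2071 0.5359 0.2305] jaw 68.9 q [ 1.08  0.28  1.51 -0.    1.36 -0.12] dp m [-2.000e-04 -4.383e-01 -2.354e-01] units [-1.000e-03 -3.652e+00 -1.962e+00] world turn 76.7 -> tool x turn units -0.8526 tilt units [-0.     -0.0011 -0.0001] F [-0.8  0.2 -0.2] M [ 0.01 -0.02  0.05] w 0.0857 t 0.1
[[-0.001 -0.933  0.36 ]
 [-0.002  0.36   0.933]
 [-1.     0.    -0.002]]
0.0 ang 194.84699250386782 0.15696530776832274 ((379.463134765625, 117.9819107055664), (66.0069808959961, 61.14589309692383), 14.855840682983398)
0.01 ang 194.93486599290256 0.15718196266491177 ((379.3139343261719, 117.6943130493164), (65.41236114501953, 60.59505844116211), 14.855878829956055)
0.02 ang 195.0224973655606 0.15739898626338147 ((379.164794921875, 117.40670013427734), (64.81773376464844, 60.04423904418945), 14.855862617492676)
z [0.0081 0.0114 0.0147] [0.37900466 0.11777118 0.01143093]
```

Call:
{"api": "arm_command", "payload": {
  "series": [
    {"dp": [0,-0.44,-0.24],"angular": [0,0,0],"gripper": 85},
    {"dp": [0,-0.44,-0.24],"angular": [0,0,0],"gripper": 85},
    {"dp": [0,-0.44,-0.24],"angular": [0,0,0],"gripper": 85},
    {"dp": [0,-0.44,-0.24],"angular": [0,0,0],"gripper": 85},
    {"dp": [0,-0.44,-0.24],"angular": [0,0,0],"gripper": 85},
    {"dp": [0,-0.44,-0.24],"angular": [0,0,0],"gripper": 85},
    {"dp": [0,-0.44,-0.24],"angular": [0,0,0],"gripper": 85},
    {"dp": [0,-0.44,-0.24],"angular": [0,0,0],"gripper": 85}
  ],
  "grip_force": 20
}}

```text
clock: 1.1
position: [0.5247, 0.1624, 0.2272]
ee_rot: [0.58, -0.402, 0.583, 0.403]
contact_force: [0.6, 0.6, -0.3]
width: 0.085
```

Call:
{"api": "arm_command", "payload": {
  "series": [
    {"dp": [0,0,0],"angular": [0.11,0,0],"gripper": 85},
    {"dp": [0,0,0],"angular": [0.11,0,0],"gripper": 85},
    {"dp": [0,0,0],"angular": [0.11,0,0],"gripper": 85},
    {"dp": [0,0,0],"angular": [0.11,0,0],"gripper": 85},
    {"dp": [0,0,0],"angular": [0.11,0,0],"gripper": 85},
    {"dp": [0,0,0],"angular": [0.11,0,0],"gripper": 85},
    {"dp": [0,0,0],"angular": [0.11,0,0],"gripper": 85},
    {"dp": [0,0,0],"angular": [0.11,0,0],"gripper": 85}
  ]
}}

```text
clock: 2.1
position: [0.5261, 0.1561, 0.2223]
ee_rot: [0.699, 0.078, 0.707, -0.082]
contact_force: [-0.4, 0.1, 0.9]
width: 0.0853
```

```bash
python3 - <<'E'
from h import *
from rig import get_state
rel(get_state(),(.531,.1583,.231),-34.4)
E
```

```text
pos [0.5261 0.1561 0.2223] jaw -13.0 q [ 0.16  0.25  1.57 -0.    1.34  0.39] dp m [-0.0088  0.0032  0.0042] units [-0.073  0.026  0.035] world turn -21.4 -> tool x turn units 0.2382 tilt units [-0.     -0.0069  0.0042] F [-0.4  0.1  0.9] M [-0.03 -0.03 -0.05] w 0.0853 t 2.1
```

Call:
{"api": "arm_command", "payload": {
  "series": [
    {"dp": [0,0,0],"angular": [0.08,0,0],"gripper": 85},
    {"dp": [0,0,0],"angular": [0.08,0,0],"gripper": 85},
    {"dp": [0,0,0],"angular": [0.08,0,0],"gripper": 85},
    {"dp": [0,0.03,0.04],"angular": [0,-0.007,0.004],"gripper": 85},
    {"dp": [0,0,0],"angular": [0,0,0],"gripper": 85},
    {"dp": [0,0,0],"angular": [0,0,0],"gripper": 85},
    {"dp": [0,0,0],"angular": [0,0,0],"gripper": 85},
    {"dp": [0,0,0],"angular": [0,0,0],"gripper": 85}
  ]
}}

```text
clock: 3.1
position: [0.5309, 0.156, 0.2197]
ee_rot: [0.674, 0.21, 0.675, -0.215]
contact_force: [0.1, 0.0, 0.1]
width: 0.0852
```

```bash
python3 - <<'E'
from h import *
from rig import *
rel(get_state(),(.531,.1583,.145),-34.4)
w=get_image('wrist');np.savez('wrist.npz',**w);cv2.imwrite('pics/w1.png',w['image']);print(w['mount'].round(3))
E
```

```text
pos [0.5309 0.156  0.2197] jaw -35.0 q [ 0.16  0.25  1.57 -0.01  1.33  0.78] dp m [ 0.0747  0.0024 -0.0013] units [ 0.623  0.02  -0.011] world turn 0.6 -> tool x turn units -0.0068 tilt units [-0.      0.0003  0.0046] F [0.1 0.  0.1] M [-0.05 -0.03 -0.02] w 0.0852 t 3.1
[[-0.     0.311 -0.95  -0.143]
 [ 0.     0.95   0.311  0.079]
 [ 1.    -0.    -0.     0.001]
 [ 0.     0.     0.     1.   ]]
```

View pics/w1.png

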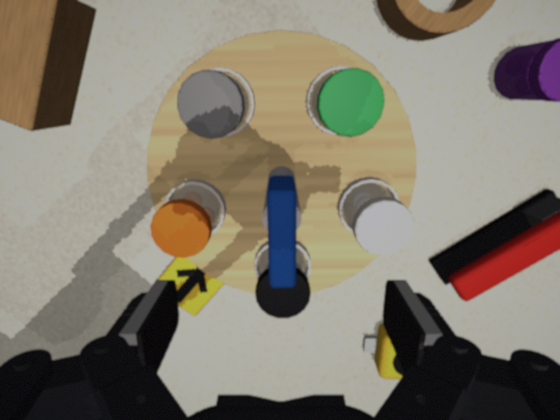

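The wrist view shows the blue bar upright at u≈282, midway between the fingers and parallel to the pads. I can descend.

Call:
{"api": "arm_command", "payload": {
  "series": [
    {"dp": [0.1,0.02,-0.01],"angular": [0,0,0],"gripper": 85},
    {"dp": [0.1,0,0],"angular": [0,0,0.004],"gripper": 85},
    {"dp": [0.1,0,0],"angular": [0,0,0],"gripper": 85},
    {"dp": [0.1,0,0],"angular": [0,0,0],"gripper": 85},
    {"dp": [0.1,0,0],"angular": [0,0,0],"gripper": 85},
    {"dp": [0.06,0,0],"angular": [0,0,0],"gripper": 85},
    {"dp": [0,0,0],"angular": [0,0,0],"gripper": 85},
    {"dp": [0,0,0],"angular": [0,0,0],"gripper": 85}
  ]
}}

```text
clock: 4.15
position: [0.5305, 0.1585, 0.1465]
ee_rot: [0.674, 0.212, 0.675, -0.213]
contact_force: [0.2, 0.8, -0.1]
width: 0.085
```

```bash
python3 - <<'E'
from h import *
from rig import *
rel(get_state(),(.531,.1583,.147),-34.4)
E
```

```text
pos [0.5305 0.1585 0.1465] jaw -35.0 q [ 0.17  0.31  1.68 -0.    1.16  0.78] dp m [-0.0005  0.0001  0.0006] units [-0.004  0.001  0.005] world turn 0.6 -> tool x turn units -0.0067 tilt units [ 0.     -0.0008  0.0014] F [ 0.2  0.8 -0.1] M [ 0.02 -0.07  0.  ] w 0.085 t 4.15
```

Call:
{"api": "arm_command", "payload": {
  "series": [
    {"dp": [0,0,0],"angular": [-0.007,0,0],"gripper": 60},
    {"dp": [0,0,0],"angular": [0,0,0],"gripper": 40},
    {"dp": [0,0,0],"angular": [0,0,0],"gripper": 30},
    {"dp": [0,0,0],"angular": [0,0,0],"gripper": 24},
    {"dp": [0,0,0],"angular": [0,0,0],"gripper": 20},
    {"dp": [0,0,0],"angular": [0,0,0],"gripper": 18},
    {"dp": [0,0,0],"angular": [0,0,0],"gripper": 15},
    {"dp": [0,0,0],"angular": [0,0,0],"gripper": 10}
  ],
  "grip_force": 20
}}

```text
clock: 5.15
position: [0.533, 0.1577, 0.1482]
ee_rot: [0.677, 0.208, 0.674, -0.209]
contact_force: [1.9, -1.9, -0.0]
width: 0.0153
```

Call:
{"api": "arm_command", "payload": {
  "series": [
    {"dp": [0,0,0],"angular": [0,0,0],"gripper": 10},
    {"dp": [0,0,0],"angular": [0,0,0],"gripper": 10},
    {"dp": [0,0,0],"angular": [0,0,0],"gripper": 10},
    {"dp": [0,0,0],"angular": [0,0,0],"gripper": 10},
    {"dp": [0,0,0],"angular": [0,0,0],"gripper": 10},
    {"dp": [0,0,0],"angular": [0,0,0],"gripper": 10},
    {"dp": [0,0,0],"angular": [0,0,0],"gripper": 10},
    {"dp": [0,0,0],"angular": [0,0,0],"gripper": 10}
  ]
}}

```text
clock: 6.15
position: [0.533, 0.1577, 0.1482]
ee_rot: [0.677, 0.208, 0.674, -0.209]
contact_force: [2.1, -1.4, -0.1]
width: 0.0155
```

```bash
python3 - <<'E'
from h import *
from rig import *
rel(get_state(),(.531,.1583,.147),-3.2)
E
```

```text
pos [0.533  0.1577 0.1482] jaw -34.3 q [ 0.16  0.31  1.68 -0.    1.15  0.76] dp m [ 0.0012 -0.0006 -0.002 ] units [ 0.01  -0.005 -0.017] world turn 31.1 -> tool x turn units -0.3459 tilt units [ 0.      0.0025 -0.0001] F [ 2.1 -1.4 -0.1] M [-0.12 -0.01 -0.  ] w 0.0155 t 6.15
```

Gripped at a 15.5 mm opening with about 2.5 N of side force. Now I turn slowly, −0.04 per row.

Call:
{"api": "arm_command", "payload": {
  "series": [
    {"dp": [0,0,0],"angular": [-0.03,0,0],"gripper": 10},
    {"dp": [0,0,0],"angular": [-0.04,0,0],"gripper": 10},
    {"dp": [0,0,0],"angular": [-0.04,0,0],"gripper": 10},
    {"dp": [0,0,0],"angular": [-0.04,0,0],"gripper": 10},
    {"dp": [0,0,0],"angular": [-0.04,0,0],"gripper": 10},
    {"dp": [0,0,0],"angular": [-0.03,0,0],"gripper": 10},
    {"dp": [0,0,0],"angular": [-0.02,0,0],"gripper": 10},
    {"dp": [0,0,0],"angular": [0,0,0],"gripper": 10}
  ]
}}

```text
clock: 7.15
position: [0.5326, 0.1579, 0.1482]
ee_rot: [0.704, 0.074, 0.702, -0.075]
contact_force: [2.1, -2.6, 0.0]
width: 0.0155
```

```bash
python3 - <<'E'
from h import *
from rig import *
rel(get_state(),(.531,.1583,.147),-3.2)
E
```

```text
pos [0.5326 0.1579 0.1482] jaw -12.1 q [ 0.16  0.31  1.68 -0.    1.15  0.38] dp m [ 0.0012  0.0001 -0.0016] units [ 0.01   0.001 -0.013] world turn 8.9 -> tool x turn units -0.099 tilt units [-0.      0.0018  0.0006] F [ 2.1 -2.6  0. ] M [-0.15 -0.11  0.05] w 0.0155 t 7.15
```

Call:
{"api": "arm_command", "payload": {
  "series": [
    {"dp": [0,0,0],"angular": [-0.03,0,0],"gripper": 10},
    {"dp": [0,0,0],"angular": [-0.03,0,0],"gripper": 10},
    {"dp": [0,0,0],"angular": [-0.02,0,0],"gripper": 10},
    {"dp": [0,0,0],"angular": [-0.02,0,0],"gripper": 10},
    {"dp": [0,0,0],"angular": [0,0,0],"gripper": 10},
    {"dp": [0,0,0],"angular": [0,0,0],"gripper": 10},
    {"dp": [0,0,0],"angular": [0,0,0],"gripper": 10},
    {"dp": [0,0,0],"angular": [0,0,0],"gripper": 10}
  ]
}}

```text
clock: 8.15
position: [0.5323, 0.1579, 0.1482]
ee_rot: [0.708, 0.017, 0.706, -0.018]
contact_force: [1.1, -2.3, -0.6]
width: 0.0159
```

```bash
cat > chk.py <<'E'
from h import *
from rig import *
rel(get_state(),(.531,.1583,.147),-3.2)
t=get_image('top');s=get_image('side')
cv2.imwrite('pics/end.png',np.hstack([cv2.resize(t['image'][150:360,90:330],(400,350)),cv2.resize(s['image'][130:310,140:340],(390,350))]))
K,V=t['mtx'],t['view'];D=t['depth'];v,u=np.nonzero(D>0);z=D[v,u]
X=(np.c_[(u-K[0,2])/K[0,0]*z,-(v-K[1,2])/K[1,1]*z,-z]-V[:3,3])@V[:3,:3]
k=(abs(X[:,2]-.0885)<.0065)&(np.hypot(X[:,0]-.531,X[:,1]-.1583)<.13)
m=np.zeros(D.shape,np.uint8);m[v[k],u[k]]=255;N,l,st,ce=cv2.connectedComponentsWithStats(m)
for i in range(1,N):
    if st[i,4]>60:
        W=X[k&(l[v,u]==i)];d=W[:,:2].mean(0)-(.531,.1583);print(ce[i].round(),st[i,4],W.mean(0).round(4),'r',np.hypot(*d).round(4),'ang',(np.degrees(np.arctan2(d[1],d[0]))%360).round(1),axis(W[:,:2])[2].round(3))
for z in(t,s):
    try:
        p,_=blob(z,(5,150,60),(19,255,255),(231,292) if z is t else (205,225),45);P=ray(z,p,.089);print('orange colour',len(p),P.mean(0).round(4))
    except Exception as e:print(e)
E
python3 chk.py
```

```text
pos [0.5323 0.1579 0.1482] jaw -2.9 q [ 0.16  0.3   1.68 -0.    1.15  0.22] dp m [ 0.0012  0.0003 -0.0013] units [ 0.01   0.003 -0.011] world turn -0.3 -> tool x turn units 0.0034 tilt units [-0.      0.0015  0.001 ] F [ 1.1 -2.3 -0.6] M [-0.2  -0.11  0.02] w 0.0159 t 8.15
[278. 246.] 378 [0.5267 0.0699 0.0876] r 0.0885 ang 267.2 [0.039 0.043]
[206. 279.] 412 [0.483  0.2318 0.0879] r 0.0877 ang 123.1 [0.042 0.043]
[253. 289.] 394 [0.4462 0.1371 0.0878] r 0.0874 ang 194.1 [0.039 0.043]
orange colour 388 [0.4462 0.1369 0.089 ]
orange colour 301 [0.4453 0.1277 0.089 ]
```

View pics/end.png

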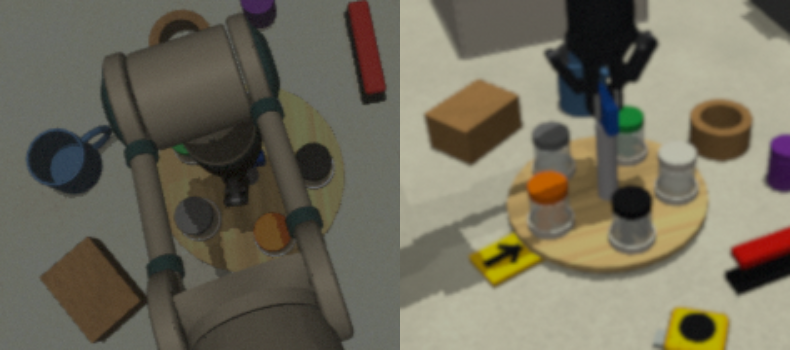

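The picture shows the fingers on the bar, all five jars upright, and the orange jar in line between the post and the arrow. It lies at 194–195°, and the tongue at 194.9°. I'm handing the job in.

```bash
python3 -c "
from rig import *
print(sign_off());s=get_state();print(s['width'],s['contact_force'],abs(s['qd']).max())"
```

```text
the job is handed in; nothing more can be done
None
the job is handed in; nothing more can be done
```

I gripped the blue handle with the gripper set to 20 N and turned the carousel about 31° counter-clockwise. The orange-lidded jar now faces the arrow, and the gripper still holds the handle. The job is handed in at about 8 s on the robot's clock; sign-off gave no verdict.

- **Jar position:** The orange jar sits at 194.1° by its own lid, which the arm partly hid. The grey and black lids on either side put it at about 195.1°. The tongue is at 194.9°, so the jar is within about 1–2 mm of the front place.
- **Disagreement:** A rough colour reading from the side camera put the orange lid about 9 mm further round. I think the mask also caught the jar's orange side, so I trusted the top-camera depth.
- **Grip:** The opening is 15.9 mm on the 16 mm bar, and the gripper is within 1.5 mm of the tray's axis. The force on the arm from outside was about 2.6 N. I did not measure the squeeze itself.
- **Jars and desk:** In the last picture all five jars stand in their rings. The desk items in view look undisturbed, though I judged that by eye only.
- **Not checked:** A reading of the final state after sign-off was refused.

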